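Put the battery in the display turntable and shut its lid

ROBOT

A 6-joint arm with a two-finger parallel gripper is mounted at the origin on the work surface. World frame = base frame: x ahead of the robot, y to its left, z up, the work surface at z = 0. Lengths are in m, angles in rad, forces in N, time in s.
With the tool pointing down it reaches from about 0.35 to 0.85 m from the base axis. Payload 8.1 kg.
Tool frame: the origin (TCP) lies at the very end of the fingers, on their centre line; the grasp point (between the pads) lies 19 mm behind it; z points along the fingers, y is the line along which they close (so a half turn about z gives the same grasp; the last joint's range is limited). The gripper opens to 93 mm and grips with 3 to 60 N. Pads are 15 mm wide; open, the fingers measure 128 mm over their backs; the gripper's body (75 mm by 188 mm) begins 65 mm behind the grasp point.
Start: joints at [1.188, 0.13, 1.488, -0, 1.523, -0.085], TCP at [0.176, 0.574, 0.219] pointing down, gripper open.
Joint ranges: [-2.96, 2.96], [-0.89, 2.26], [0.02, 2.5], [-1.34, 4.48], [0, 2.73], [-2.66, 2.66]. Speed limits (rad/s): [2.39, 2.39, 2.79, 3.14, 3.14, 3.14].

INTERFACE

Orientations are given as a rotation vector (axis times angle).
In Python, from plant import read_state, eyes, workorder gives the robot as it stands. The module is installed in compiled form; this text tells all that it offers.
- The arm moves only by the tool play_rows, never from a script. Its argument "targets" is one flat list of numbers, 4 for each row, row after row: the shift along the tool's x, y, z in cm, then the turn about the tool's z in degrees. In form: [dx, dy, dz, roll, dx, dy, dz, roll, ...]. A call has 1 to 8 rows; each row is the pose to reach, as a shift and turn from the pose commanded when the call began, along the tool's axes at that moment; what a row does not reach only later rows make up. A row lasts 1/12 s, in which the tool goes at most 41.7 mm and 7.16 degrees, less where a joint would pass 70% of its speed; a pose out of reach is approached as far as the arm can. A call with a gripper value outside its range is refused whole. "grip" is the finger opening in cm, from 0 to 9.3, set as the call begins (left out, the last holds). The fingers move at their own pace and stop on an object; "grip_force" is the grip in N (left out, the last holds). Time passes only in rows, so rows that repeat a pose let the fingers close. It gives the time, the measured TCP pose, the force, the opening and the grip force at its end, in the units of the state.
- read_state(): the state, without advancing time (a new reading comes with each control period).
- eyes.read_camera(name): name is "scene" or "side" or "wrist"; returns a dict with "image" (400x640x3 uint8, red, green, blue), "vfov" (degrees; the focal length in pixels is half the picture's height over the tangent of half this angle, whatever the lens; pixels are square), "cx", "cy" (the principal point, pixels), "k1" (the pictures are not rectified: a ray, as slopes to the right and down, at radius r is drawn at 1 + k1 r^2 times it, then the intrinsics apply), "cam_to_world" (4x4, takes a point from camera to world coordinates); the wrist camera has in their place "T_tool_cam" (4x4, takes a point from camera to tool coordinates, whose origin is the TCP and whose axes are the flange's). Camera axes: x right, y up, looking along -z (the intrinsics and any distortion apply to the point x, -y, -z); pixel columns grow to the right and rows downward; lengths in m; the calibration is good to about 2 mm. A picture is of the moment at which its call begins: read the wrist's pose just before it. There is no depth.
- workorder.close_job(): hands the job in; it is judged then, once.
The state is a dict: "t": time; "q": joint angles; "dq": joint speeds; "joint_torque": joint torques, N m; "tool_pos": TCP position; "orientation": TCP orientation; "force": force on the tool from outside, world axes, zero at the start; "wrist_torque": the same for the moment, N m; "opening": finger opening in m; "gripper_force": force on a finger pad.
Only numpy, scipy, OpenCV 4.12 (cv2) and the standard library are available. Lean on these libraries where they do the work, as an engineer would, in place of code of your own. Each camera call takes 0.05 s, during which the arm holds its last target. There are 200 camera calls.

TASK

Take the battery cell from the sloping rest under the little shelf and fit it in the turntable's battery bay: flat end pressed against the coil spring, then the nub end swung down past the lip, so that it lies level between spring and contact. Then swing the bay's lid over and press its far edge down until it clicks shut. Leave the brassware standing where it is.

Things in the scene. Friction and masses are not known exactly. Their poses are not given: they have to be found in the camera images.
- cell: Loose D-size battery cell, 34 mm diameter, 61.5 mm long, 140 g. Origin: its centre. Its x axis runs along it to the nub end (nub 10 mm across, 2.5 mm long, within the length); the other end is flat. At the start it lies in the sloping rest, nub end up, axis 30 degrees above level. The lowest 4 mm of its round side lie between low rails; above them both sides are free.
- cell_nub (a point): Tip of the cell's nub, on its axis, 30.75 mm from its centre.
- rest: Fixed plywood stand with a ramp 36 mm wide, sloping up at 30 degrees towards the stand's +x, and a 12 mm end stop at the low end. Origin: on the table, straight below the cell's centre, which is 70 mm up. x axis: level, from the ramp's low to its high end; z up. Base plate 12 mm thick, x = -58 to 118, y = -90 to 90 mm.
- shelf_edge (a point): Middle of the near lower edge of the stand's shelf board: x = 12, z = 185 mm in the stand's frame. The board covers x = 12 to 116, y = -92 to 92 mm, 12 mm thick; two 14 mm posts at x = 105, y = +-82 mm carry it. A gripper pointing straight down at the cell would hit the board: tilt it about 30 degrees, body leaning to -x, square to the cell.
- bay: Fixed black battery bay (grey floor) of a turntable. Origin: on the table under the bay; x level, from the spring end to the hinge end; z up. In mm: walls up to z = 46, floor at z = 6; outside x = -58 to 56, y = +-52; inside x = -36 to 46, y = +-46. Two floor rails, 4 high, |y| = 11.5 to 15.5, guide the cell. A turntable disc, 152 across, 32 high, is centred at x = 136.
- bay_seat (a point): Where the seated cell's centre belongs: x = 15.25, y = 0, z = 23 mm in the bay's frame; the cell level along the bay's x, flat end on the spring, nub touching the contact wall (x = 46 mm) below the lip.
- bay_lip (a point): Middle of the retaining lip's free edge, at its underside: x = 39, y = 0, z = 42.5 mm in the bay's frame. The lip juts from the contact wall (x = 46 mm) over the cell's place; 24 mm wide in y, z = 42.5 to 46 mm.
- spring (a joint): How far the coil spring's end plate is pressed in (to the bay's -x), m: 0 free, 0.006 with the cell seated, 0.020 fully in; 500 N/m. The plate is an upright disc 16 mm across, centre at z = 23 mm, face at x = -9.5 mm in the bay's frame when free. The cell passes the lip only with the plate pressed 12 to 18 mm: nub end up about 30 degrees, flat end on the plate, then swing the nub end down.
- bay_hinge (a point): Middle of the lid's hinge line, at x = 56, y = 0, z = 49 mm in the bay's frame; the line runs along the bay's y.
- lid (a joint): Lid angle, rad: 0 shut, 1.57 upright, 2.0 to 2.2 at the start (leaning back beyond the hinge, away from the spring end). Stiff hinge (0.03 N m): it stays where it is left when steep. Unlatched, its edge rests on the catch at about 0.1 rad; about 5 to 15 N on the far edge clicks it down past the catch to 0.
- lid_far_edge (a point): Middle of the lid's free edge, upper face, 102 mm from the hinge line. The lid is a plate 104 mm wide, 5 mm thick, with two ribs 1.5 mm proud. Shut, its upper face is at z = 52 mm and it ends at x = -47 mm in the bay's frame.
- bay_catch (a point): Nose of the lid's spring catch: x = -52, y = 0, z = 54 mm in the bay's frame. The catch hooks over the shut lid's edge; it takes up x = -59 to -48 mm, 28 mm in y, top at z = 59 mm, and yields to -x.
- candlestick_tall: brass candlestick, 210 mm tall, foot diameter 100 mm, standing on the table; a bystander. Origin: centre of its underside, z up.
- candlestick_short: brass candlestick, 110 mm tall, foot diameter 76 mm, on the table; a bystander. Origin: centre of its underside, z up.
- bowl: brass bowl, 40 mm tall, rim diameter 90 mm, on the table; a bystander. Origin: centre of its underside, z up.
- mug: brass mug, 100 mm tall, diameter 80 mm with a handle at the side, on the table; a bystander. Origin: centre of its underside, z up.
- beaker: brass beaker, 110 mm tall, diameter 84 mm, on the table; a bystander. Origin: centre of its underside, z up.
- shelf_candlestick: small brass candlestick, 85 mm tall, foot diameter 60 mm, standing on the shelf board above the cell; a bystander. Origin: centre of its underside, z up.
- shelf_cup: small brass cup, 60 mm tall, diameter 56 mm, standing on the shelf board above the cell; a bystander. Origin: centre of its underside, z up.
There are look-alikes about, which are no part of the job. What is shaped like the cell but black or blue is not meant.

How it is judged:
By the outcome, as a careful person would: the job done as asked, in the order asked, and still so for the second after the job is handed in, with the robot touching nothing.
It also fails if it takes over 58 s, if anything falls off the work surface, if the arm or the gripper's body presses on something with over 40 N, if the wrist force passes 120 N, or if a joint passes its speed limit or range.

## Working session

There is one attempt and no reset: what is moved stays moved. The work goes in short steps, Python scripts to look and compute and a tool call to move; the robot and the scene stay as the last step left them, time stands still between calls to the robot, and variables do not carry over. Pictures are saved under pics/ and viewed, at most 10 in all, crops included, and the job is handed in when it is done.

Besides the shell and the picture viewer there is one more tool, called as a command line: name --argument value ..., lists and objects as JSON in quotes. play_rows: Moves the arm, as the interface text tells. Its arguments: {"type":"object","properties":{"targets":{"type":"array"},"grip":{"type":"number"},"grip_force":{"type":"number"}},"required":["targets"]}

```bash
mkdir -p pics
cat > h.py <<'E'
import numpy as np, cv2, pickle
from scipy.spatial.transform import Rotation as R
from plant import read_state, eyes, workorder
def snap(n,tag):
    s=read_state(); c=eyes.read_camera(n)
    if n=='wrist':
        T=np.eye(4);T[:3,:3]=R.from_rotvec(s['orientation']).as_matrix();T[:3,3]=s['tool_pos']
        c['cam_to_world']=T@np.array(c['T_tool_cam'])
    cv2.imwrite(f'pics/{tag}.png',c['image'][:,:,::-1]); pickle.dump(c,open(f'pics/{tag}.pkl','wb')); return c
def load(tag): return pickle.load(open(f'pics/{tag}.pkl','rb'))
def K(c):
    f=200/np.tan(np.radians(c['vfov'])/2)
    return np.array([[f,0,c['cx']],[0,f,c['cy']],[0,0,1.]]),np.array([c['k1'],0,0,0,0.])
def proj(c,P):
    M=np.linalg.inv(np.array(c['cam_to_world'])); p=np.atleast_2d(P)@M[:3,:3].T+M[:3,3]
    k,d=K(c); return cv2.projectPoints(p*[1,-1,-1],np.zeros(3),np.zeros(3),k,d)[0][:,0]
def ray(c,uv):
    k,d=K(c); n=cv2.undistortPoints(np.array(uv,float).reshape(-1,1,2),k,d)[:,0]
    M=np.array(c['cam_to_world']); v=np.c_[n[:,0],-n[:,1],-np.ones(len(n))]@M[:3,:3].T
    return M[:3,3],v
def atz(c,uv,z):
    o,v=ray(c,uv); return o+v*((np.array(z)-o[2])/v[:,2])[:,None]
def crop(tag,x0,y0,x1,y1,s,out):
    i=cv2.imread(f'pics/{tag}.png')[y0:y1,x0:x1]; cv2.imwrite(f'pics/{out}.png',cv2.resize(i,None,fx=s,fy=s,interpolation=cv2.INTER_CUBIC))
E
python3 - <<'E'
from h import *
np.set_printoptions(precision=4,suppress=True)
ims=[]
for n in ['scene','side','wrist']:
    c=snap(n,n+'0'); print(n,c['vfov'],c['cx'],c['cy'],c['k1']); print(np.array(c['cam_to_world'])); 
    if n=='wrist': print(np.array(c['T_tool_cam']))
s=read_state(); print(s)
E
```

```text
scene 52.33284294124543 320.612133517174 197.26382929514205 -0.018843546052329394
[[ 0.3002 -0.6091  0.734   1.5852]
 [ 0.9538  0.1993 -0.2248 -0.3049]
 [-0.0093  0.7676  0.6408  1.0382]
 [ 0.      0.      0.      1.    ]]
side 55.8210680133583 324.009805287571 204.04762437925672 -0.08327073538648128
[[-0.985   0.1213 -0.1228  0.4191]
 [-0.1726 -0.692   0.7009  0.7621]
 [ 0.      0.7116  0.7026  0.9167]
 [ 0.      0.      0.      1.    ]]
wrist 62.98428848853421 323.76626637936164 191.70497805672164 -0.03987626654062085
[[ 0.2935 -0.9262 -0.2367  0.11  ]
 [ 0.956   0.2839  0.0745  0.593 ]
 [-0.0018 -0.2481  0.9687  0.3836]
 [ 0.      0.      0.      1.    ]]
[[-0.0001  0.9687  0.2483  0.0688]
 [ 1.      0.0001  0.0001 -0.0006]
 [ 0.0001  0.2483 -0.9687 -0.1659]
 [ 0.      0.      0.      1.    ]]
{'t': 0.15, 'q': array([ 1.1876,  0.131 ,  1.489 ,  0.    ,  1.523 , -0.0854]), 'dq': array([-0.0016,  0.0001, -0.002 ,  0.0001, -0.0014,  0.0021]), 'joint_torque': array([  0.0009, -56.0473, -49.2335,   0.0769,   0.0304,  -0.    ]), 'tool_pos': array([0.1759, 0.5732, 0.2178]), 'orientation': array([-0.466 , -3.1065,  0.0022]), 'force': array([-0.5948,  0.1773, -0.0732]), 'wrist_torque': array([-0.0299, -0.0222,  0.0386]), 'gripper_force': 0.0, 'opening': 0.09288567854257243}
```

View pics/scene0.png

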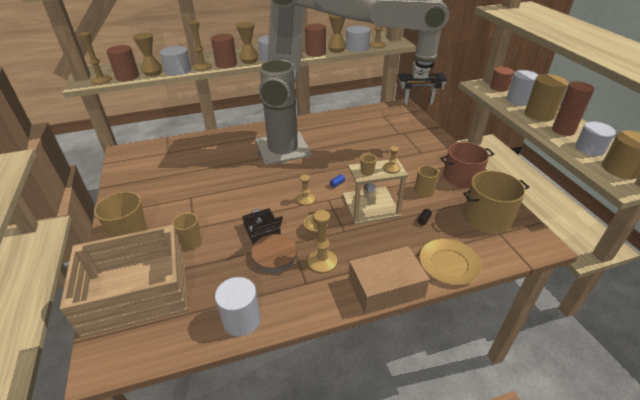

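View pics/side0.png

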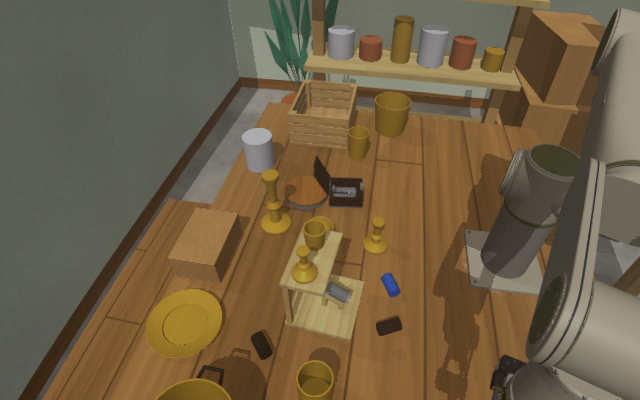

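The scene and side pictures show these candidates for the cell:
- Grey, in the rest: scene (370,192), side (338,292). This is the one described.
- Blue, loose: scene (338,181), side (390,285).
- Black, loose: scene (424,216), side (261,344).
- Black, loose: side (389,326).

The bay is at scene (262,224), side (345,190). I'll check close crops.

Run:
```python
from h import *
def cr(t,x,y,w,h,s): 
    return cv2.resize(cv2.imread(f'pics/{t}.png')[y:y+h,x:x+w],(w*s,h*s),interpolation=cv2.INTER_CUBIC)
a=cr('side0',270,205,100,140,4) # 400x560
b=cr('side0',280,145,100,70,4) # 400x280
c=cr('scene0',225,195,100,70,4)
cv2.imwrite('pics/c1.png',np.hstack([a,np.vstack([b,c])]))
```

```text
(no output)
```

View pics/c1.png

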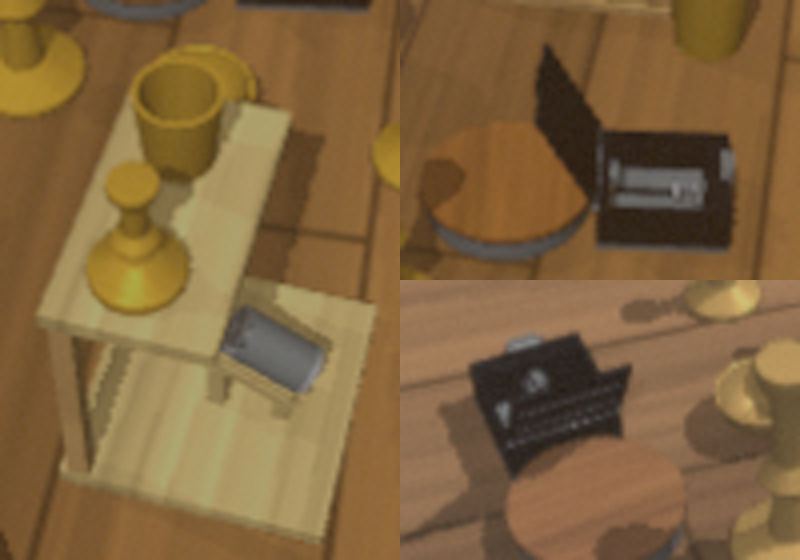

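Run:
```python
from h import *
from scipy.optimize import least_squares
np.set_printoptions(precision=4,suppress=True)
s=load('side0')
A=lambda x,y:(270+x/4,205+y/4)
B=lambda x,y:(280+(x-400)/4,145+y/4)
st=[((12,-92,197),None),]
# stand: local x -> world -?; side-right = -x end
pts=np.array([[12,-92,197],[12,92,197],[116,92,197],[-58,92,12],[-58,-92+2,12]])/1e3
uv=np.array([A(291,113),A(217,358),A(45,318),A(323,538),A(375,308)])
def model(p,P):
    c,n=np.cos(p[2]),np.sin(p[2]); return np.c_[p[0]+c*P[:,0]-n*P[:,1],p[1]+n*P[:,0]+c*P[:,1],P[:,2]]
f=lambda p:(proj(s,model(p,pts))-uv).ravel()
r=least_squares(f,[.4,.2,0]);print('stand',r.x,f(r.x).reshape(-1,2))
print(atz(s,[B(605,133),B(728,136),B(732,240),B(598,240)],[.046]*4))
print('tbl',atz(s,[B(600,248),B(730,248)],[.0]*2))
sc=load('scene0')
for x,y in [(472,370),(580,338),(630,368),(512,445)]: print(atz(sc,[(225+(x-400)/4,195+(y-280)/4)],[.046]))
print(f(r.x).shape)
```

```text
stand [ 0.4756  0.2314 -0.0797] [[ 0.083  -0.0726]
 [ 0.3635  0.1349]
 [-1.5797 -0.037 ]
 [ 0.6663  0.4029]
 [ 0.6822 -0.8615]]
[[ 0.5685 -0.2386  0.046 ]
 [ 0.4612 -0.2535  0.046 ]
 [ 0.4447 -0.1243  0.046 ]
 [ 0.5529 -0.1054  0.046 ]]
tbl [[ 0.5567 -0.1419  0.    ]
 [ 0.4468 -0.1611  0.    ]]
[[ 0.4702 -0.2567  0.046 ]]
[[ 0.4577 -0.1549  0.046 ]]
[[ 0.5117 -0.1206  0.046 ]]
[[ 0.5753 -0.2393  0.046 ]]
(10,)
```

The crop shows the grey cell in the rest, nub end up under the shelf, flat end at crop (310,370). The bay's lid is open, with the spring at crop (685,190). The choice is the grey cell. The stand is at about (0.476, 0.231) with yaw -4.6°, and the bay is at about (0.51, -0.20) with yaw about +10°.

play_rows --targets '[-22,-22.5,-10,-12.4,-22,-22.5,-10,-12.4,-22,-22.5,-10,-12.4,-22,-22.5,-10,-12.4,-22,-22.5,-10,-12.4,-22,-22.5,-10,-12.4,-22,-22.5,-10,-12.4,-22,-22.5,-10,-12.4]' --grip 9.3

```text
t: 0.82
tool_pos: [0.3207, 0.292, 0.3193]
orientation: [0.128, 3.139, 0.0]
force: [0.9, -0.1, 0.2]
opening: 0.0929
gripper_force: 0.0
```

Run:
```python
from h import *
np.set_printoptions(precision=4,suppress=True)
c=snap('wrist','w1'); s=read_state(); print(s['t'],s['q'],s['tool_pos'],s['orientation']); print(R.from_rotvec(s['orientation']).as_matrix())
print(proj(c,[[.4756,.2314,.07],[.487,.2305,.185],[.51,-.2,.046]]))
```

```text
0.8667 [ 0.6109 -0.3494  1.7473 -0.0038  1.7404 -0.8755] [0.3242 0.2878 0.322 ] [ 0.1333  3.1338 -0.0015]
[[-0.9964  0.0849  0.0049]
 [ 0.0849  0.9964 -0.0012]
 [-0.005  -0.0007 -1.    ]]
[[290.2294 275.3241]
 [280.1199 337.2474]
 [ 26.3276 303.971 ]]
```

View pics/w1.png

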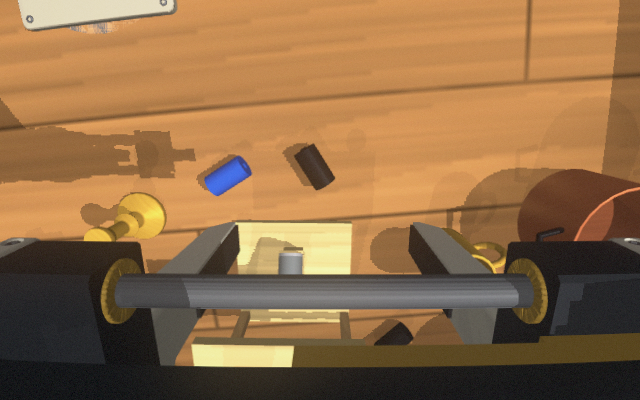

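The wrist picture shows the stand's near edge at (238,222)-(352,222), the cell's flat end at (290,253)-(290,272), and the shelf edge at y≈346. The blue and black look-alikes lie clear of it.

Run:
```python
from h import *
np.set_printoptions(precision=4,suppress=True)
c=load('w1')
p=atz(c,[(238,222),(352,222)],[.012,.012]);print(p,np.linalg.norm(p[1]-p[0]))
m=p.mean(0);
for yaw in (-.08,-.05,-.02,0): print(yaw,m[:2]+.058*np.array([np.cos(yaw),np.sin(yaw)]))
print(atz(c,[(192,346)],[.197]))
yaw=-.05
for a in ([.4756,.2314,-.08],[.475,.234,-.03]):
    x,y,t=a; e=np.array([np.cos(t),np.sin(t),0])
    for s in (-.03075,): 
        C=np.array([x,y,.07])+s*(e*np.cos(np.pi/6)+[0,0,.5])
        up=np.array([-.5*e[0],-.5*e[1],.866])*.017; n=np.array([-e[1],e[0],0])*.017
        print(proj(c,[C+up,C-up,C+n,C-n]))
i=cv2.imread('pics/w1.png');print(i[250:275:2,290]); print(i[262,270:310:2].sum(1))
```

```text
[[0.4102 0.1519 0.012 ]
 [0.4243 0.3265 0.012 ]] 0.17518689413291333
-0.08 [0.4751 0.2345]
-0.05 [0.4752 0.2363]
-0.02 [0.4752 0.238 ]
0 [0.4752 0.2392]
[[0.482  0.1387 0.197 ]]
[[289.5503 252.2166]
 [291.8837 254.2793]
 [302.6114 253.2844]
 [278.9151 253.2774]]
[[290.1038 251.7098]
 [292.9727 253.7947]
 [303.4225 252.243 ]
 [279.7763 253.3275]]
[[ 88 133 156]
 [130 172 196]
 [197 200 203]
 [156 158 157]
 [150 153 151]
 [151 153 151]
 [151 153 152]
 [151 154 151]
 [152 155 152]
 [154 155 151]
 [153 156 151]
 [150 153 150]
 [ 93  97 102]]
[500 504 504 503 397 284 350 378 419 446 456 467 471 454 425 390 437 598
 627 626]
```

play_rows --targets '[-1,-33,-4,0,-1,-33,-4,0,-1,-33,-4,0,-1,-33,-4,0,-1,-33,-4,0,-1,-33,-4,0,-1,-33,-4,0,-1,-33,-4,0]'

```text
t: 1.53
tool_pos: [0.3027, -0.0374, 0.359]
orientation: [0.127, 3.138, -0.0]
force: [1.2, -0.1, 0.4]
opening: 0.0923
gripper_force: 0.0
```

play_rows --targets '[-1,-16,0,-15,-1,-16,0,-15,-1,-16,0,-15,-1,-16,0,-15,-1,-16,0,-15,-1,-16,0,-15]'

```text
t: 2.03
tool_pos: [0.2995, -0.1991, 0.3576]
orientation: [0.276, -3.128, -0.001]
force: [-0.6, -0.4, 0.1]
opening: 0.0929
gripper_force: 0.0
```

Run:
```python
from h import *
np.set_printoptions(precision=4,suppress=True)
c=snap('wrist','w2'); s=read_state(); print(s['t'],s['q'],s['tool_pos'],s['orientation'])
print(proj(c,[[.4635,-.2639,.046],[.57,-.2,.046]]))
crop('w2',170,130,430,330,3,'c2')
```

```text
2.0833 [-0.7254 -0.5453  1.8216 -0.0001  1.8673 -2.4725] [ 0.2998 -0.1974  0.3579] [ 0.2765 -3.128  -0.0021]
[[265.6152 251.1704]
 [295.2215 314.7507]]
```

View pics/c2.png

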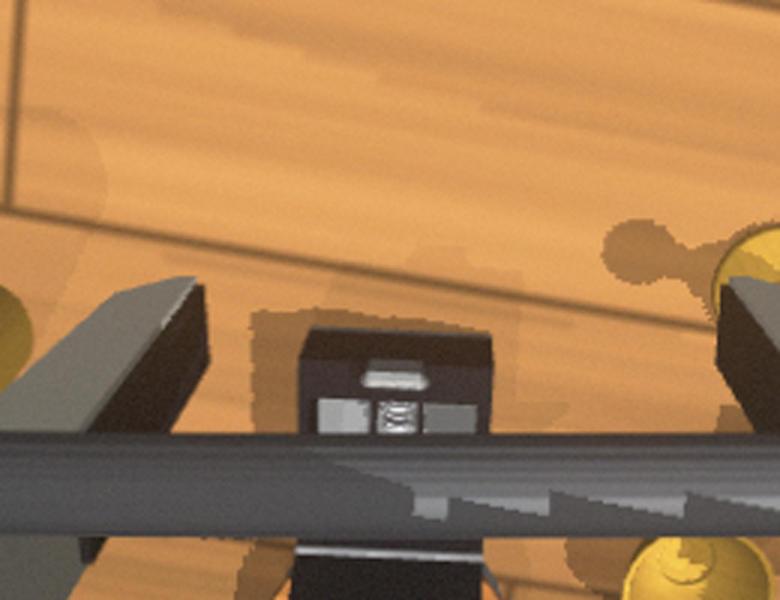

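The picture shows the bay's spring-end wall, with its base edge at crop (312,328)-(490,333), the catch at (396,378), the spring at (398,417) and the hinge rod at (297-480,552).

Run:
```python
from h import *
np.set_printoptions(precision=4,suppress=True)
c=load('w2'); q=lambda x,y:(170+x/3,130+y/3)
p=atz(c,[q(312,328),q(490,333),q(297,550),q(481,556),q(365,376),q(428,376)],[0,0,.051,.051,.059,.059]); print(p)
for i in (0,2,4):
    d=p[i+1]-p[i]; L=np.linalg.norm(d); yaw=np.arctan2(-d[0],d[1]); m=p[i:i+2].mean(0); x=[-.058,0,.056,0,-.0535][i]
    print(L,yaw,m[:2]-x*np.array([np.cos(yaw),np.sin(yaw)]))
```

```text
[[ 0.4613 -0.2575  0.    ]
 [ 0.4464 -0.1564  0.    ]
 [ 0.5716 -0.2435  0.051 ]
 [ 0.5573 -0.1424  0.051 ]
 [ 0.457  -0.2218  0.059 ]
 [ 0.4513 -0.1898  0.059 ]]
0.1022113745167185 0.14589207164722123 [ 0.5112 -0.1986]
0.10202847794143012 0.14000374242682156 [ 0.509  -0.2008]
0.03251494746346615 0.17636141384085352 [ 0.5068 -0.1964]
```

play_rows --targets '[-32,0,-6,15,-32,0,-6,15,-32,0,-6,15,-32,0,-6,15,-32,0,-6,15,-32,0,-6,15,-32,0,-6,15,-32,0,-6,15]'

```text
t: 2.75
tool_pos: [0.6164, -0.136, 0.4188]
orientation: [0.125, 3.139, 0.0]
force: [0.9, -0.7, 0.8]
opening: 0.0931
gripper_force: 0.0
```

play_rows --targets '[-36,11,-2,0,-36,11,-2,0,-36,11,-2,0,-36,11,-2,0,-36,11,-2,0,-36,11,-2,0,-36,11,-2,0,-36,11,-2,0]'

```text
t: 3.42
tool_pos: [0.813, -0.0747, 0.3906]
orientation: [0.124, 3.118, 0.0]
force: [0.6, -0.7, -1.7]
opening: 0.0934
gripper_force: 0.0
```

Run:
```python
from h import *
np.set_printoptions(precision=4,suppress=True)
s=read_state(); print(s['t'],s['q'],s['tool_pos'],s['orientation']); print(R.from_rotvec(s['orientation']).as_matrix())
```

```text
3.4167 [-0.1555  0.9793  0.027   0.0029  2.1145 -1.6451] [ 0.813  -0.0747  0.3906] [0.1243 3.1181 0.0001]
[[-0.9966  0.0796  0.021 ]
 [ 0.0796  0.9968 -0.0008]
 [-0.021   0.0009 -0.9998]]
```

play_rows --targets '[-30,0,0,0,-30,0,0,0,-30,0,0,0,-30,0,0,0,-30,0,0,0,-30,0,0,0,-30,0,0,0,-30,0,0,0]'

```text
t: 4.08
tool_pos: [0.8657, -0.0804, 0.3243]
orientation: [0.126, 3.068, -0.006]
force: [-0.1, 0.1, -0.2]
opening: 0.0929
gripper_force: 0.0
```

Run:
```python
from h import *
np.set_printoptions(precision=4,suppress=True)
s=read_state(); print(s['t'],s['q'],s['tool_pos'],s['orientation']); print(R.from_rotvec(s['orientation']).as_matrix())
```

```text
4.0833 [-0.1534  1.063   0.0234  0.0046  1.984  -1.6404] [ 0.8657 -0.0804  0.3243] [ 0.1255  3.0678 -0.0058]
[[-0.9941  0.0817  0.0709]
 [ 0.0815  0.9967 -0.0067]
 [-0.0712 -0.0009 -0.9975]]
```

play_rows --targets '[-40,0,-40,0,-40,0,-40,0,-40,0,-40,0,-40,0,-40,0,-40,0,-40,0,-40,0,-40,0,-40,0,-40,0,-40,0,-40,0]'

```text
t: 4.75
tool_pos: [0.8348, -0.0754, 0.4137]
orientation: [0.123, 3.029, -0.009]
force: [0.9, -0.7, -0.1]
opening: 0.0932
gripper_force: 0.0
```

Run:
```python
from h import *
np.set_printoptions(precision=4,suppress=True)
s=read_state(); print(s['t'],s['q'],s['tool_pos'],s['orientation']); print(R.from_rotvec(s['orientation']).as_matrix())
```

```text
4.75 [-0.1543  0.956   0.0225  0.0076  2.053  -1.6398] [ 0.8348 -0.0754  0.4137] [ 0.1233  3.0288 -0.0088]
[[-0.9906  0.0813  0.1097]
 [ 0.0807  0.9967 -0.0102]
 [-0.1102 -0.0013 -0.9939]]
```

play_rows --targets '[-40,0,-30,0,-40,0,-30,0]'

```text
t: 4.92
tool_pos: [0.8382, -0.0752, 0.4333]
orientation: [0.122, 2.991, -0.011]
force: [-0.2, -1.0, -0.0]
opening: 0.0931
gripper_force: 0.0
```

play_rows --targets '[-40,0,-10,0,-40,0,-10,0]'

```text
t: 5.08
tool_pos: [0.856, -0.0762, 0.4298]
orientation: [0.12, 2.953, -0.014]
force: [-0.3, 0.3, -0.3]
opening: 0.0927
gripper_force: 0.0
```

play_rows --targets '[-40,0,0,0,-40,0,0,0]'

```text
t: 5.25
tool_pos: [0.8813, -0.0779, 0.4105]
orientation: [0.119, 2.92, -0.016]
force: [0.6, 0.1, 0.2]
opening: 0.0934
gripper_force: 0.0
```

play_rows --targets '[-40,0,-40,0,-40,0,-40,0]'

```text
t: 5.42
tool_pos: [0.8728, -0.0768, 0.4429]
orientation: [0.118, 2.894, -0.017]
force: [0.4, 0.1, 1.2]
opening: 0.0929
gripper_force: 0.0
```

play_rows --targets '[-40,0,-40,0,-40,0,-40,0]'

```text
t: 5.58
tool_pos: [0.8631, -0.0754, 0.487]
orientation: [0.116, 2.849, -0.021]
force: [-0.8, -0.3, 0.4]
opening: 0.0929
gripper_force: 0.0
```

play_rows --targets '[10,0,0,0,10,0,0,0,10,0,0,0,10,0,0,0]'

```text
t: 5.92
tool_pos: [0.795, -0.0704, 0.4695]
orientation: [0.116, 2.848, -0.021]
force: [1.0, 0.7, 0.9]
opening: 0.0933
gripper_force: 0.0
```

```bash
cat >> h.py <<'E'
STAND=(.4755,.2325,-.08); BAY=(.510,-.199,.146)
def fr(p,L):
    L=np.atleast_2d(L)/1e3; c,n=np.cos(p[2]),np.sin(p[2]); return np.c_[p[0]+c*L[:,0]-n*L[:,1],p[1]+n*L[:,0]+c*L[:,1],L[:,2]]
def tool():
    s=read_state(); return s,R.from_rotvec(s['orientation']).as_matrix(),np.array(s['tool_pos'])
def shift(P):  # cm in tool axes
    s,M,p=tool(); return (np.atleast_2d(P)-p)@M*100
E
python3 - <<'E'
from h import *
np.set_printoptions(precision=3,suppress=True)
s,M,p=tool(); print(s['t'],s['q'],p); print(M)
yaw=np.degrees(np.arctan2(-M[0,1],M[1,1])); print('y-axis yaw',yaw,'want',np.degrees(-.08))
P=fr(STAND,[-6*.866,0,70-6*.5])[0]; T=P+.0095*M[:,2]; print('grasp tcp',T)
for b in (.35,.15,0): print(b,T-b*M[:,2],shift(T-b*M[:,2]))
E
```

```text
5.9167 [-0.162  0.451  0.678  0.021  1.721 -1.646] [ 0.795 -0.07   0.469]
[[-0.955  0.082  0.286]
 [ 0.077  0.997 -0.026]
 [-0.288 -0.003 -0.958]]
y-axis yaw -4.680655658002329 want -4.583662361046586
grasp tcp [0.473 0.233 0.058]
0.35 [0.373 0.242 0.393] [[44.921 27.697 -5.604]]
0.15 [0.43  0.237 0.202] [[44.921 27.697 14.396]]
0 [0.473 0.233 0.058] [[44.921 27.697 29.396]]
```

play_rows --targets '[28,16,-5.6,0,28,16,-5.6,0,28,16,-5.6,0,28,16,-5.6,0,28,16,-5.6,0,28,16,-5.6,0,28,16,-5.6,0,28,16,-5.6,0]'

```text
t: 6.58
tool_pos: [0.5231, 0.113, 0.4437]
orientation: [0.116, 2.848, -0.017]
force: [1.1, 0.4, 0.5]
opening: 0.0931
gripper_force: 0.0
```

play_rows --targets '[16.9,11.7,0,0,16.9,11.7,0,0,16.9,11.7,0,0,16.9,11.7,0,0,16.9,11.7,0,0,16.9,11.7,0,0,16.9,11.7,5,0,16.9,11.7,8,0]'

```text
t: 7.25
tool_pos: [0.397, 0.2418, 0.3204]
orientation: [0.112, 2.845, -0.009]
force: [-0.2, 1.1, -1.8]
opening: 0.0928
gripper_force: 0.0
```

Run:
```python
from h import *
np.set_printoptions(precision=3,suppress=True)
c=snap('wrist','w3')
s,M,p=tool(); print(s['t'],s['q'],p,np.degrees(np.arccos(-M[2,2])))
P=fr(STAND,[-6*.866,0,70-6*.5])[0]; T=P+.0095*M[:,2]; print('to grasp',shift(T))
e=fr(STAND,[[-26.6,0,54.6],[-26.6-8.5,0,54.6+14.7],[-26.6,17,54.6],[-26.6,-17,54.6],[-58,90,12],[-58,-90,12]]);print(proj(c,e))
crop('w3',200,150,440,350,3,'c3')
```

```text
7.3 [ 0.574 -0.499  1.908 -0.174  1.511 -0.926] [0.395 0.239 0.308] 16.154804909281534
to grasp [[-0.531  0.113 26.217]]
[[320.821 140.735]
 [320.771 138.938]
 [333.645 140.734]
 [307.994 140.743]
 [385.463 107.997]
 [256.118 107.984]]
```

View pics/c3.png

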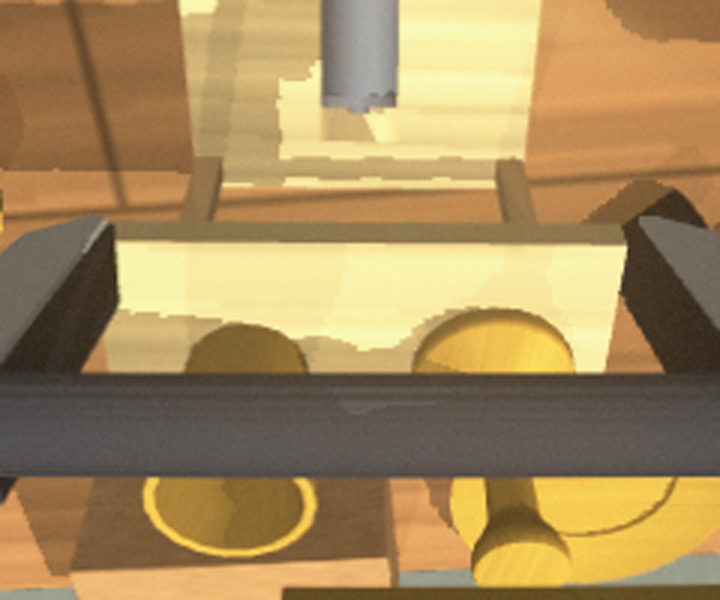

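The crop shows the cell at columns 322–398 with its nub tip at (360,110). The shelf's front face lies at rows 225–242, and the cup and candlestick stand well back from the edge.

Run:
```python
from h import *
np.set_printoptions(precision=3,suppress=True)
c=load('w3')
m=proj(c,fr(STAND,[[26.6,0,85.4],[12,0,185],[12,-92,185],[12,92,185],[12,-92,197],[12,92,197]])); print((m-[200,150])*3)
```

```text
[[362.612 111.34 ]
 [361.765 220.181]
 [ 97.979 220.296]
 [624.979 219.515]
 [ 89.771 241.616]
 [632.922 240.76 ]]
```

play_rows --targets '[-0.5,0,4,0,-0.5,0,8,0,-0.5,0,12,0,-0.5,0,15,0,-0.5,0,18,0,-0.5,0,20,0,-0.5,0,21.5,0,-0.5,0,22,0]'

```text
t: 7.97
tool_pos: [0.4632, 0.2333, 0.1058]
orientation: [0.118, 2.854, -0.02]
force: [-1.4, -0.7, 0.8]
opening: 0.0927
gripper_force: 0.0
```

Run:
```python
from h import *
np.set_printoptions(precision=3,suppress=True)
s,M,p=tool(); print(s['t'],s['force'],p,np.degrees(np.arccos(-M[2,2])),np.degrees(np.arctan2(-M[0,1],M[1,1])))
P=fr(STAND,[-6*.866,0,70-6*.5])[0]; T=P+.0095*M[:,2]; print('to grasp',shift(T))
```

```text
7.9667 [-1.443 -0.723  0.801] [0.463 0.233 0.106] 16.351584718380472 -4.755467645065587
to grasp [[0.408 0.03  4.87 ]]
```

play_rows --targets '[0.2,0,2,0,0.2,0,3.5,0,0.2,0,4,0,0.2,0,4,0,0.2,0,4,0]'

```text
t: 8.38
tool_pos: [0.4727, 0.2334, 0.0684]
orientation: [0.117, 2.853, -0.019]
force: [-0.8, 0.2, 0.6]
opening: 0.0927
gripper_force: 0.0
```

Run:
```python
from h import *
np.set_printoptions(precision=3,suppress=True)
s,M,p=tool(); print(s['t'],s['force'],p,np.degrees(np.arccos(-M[2,2])),np.degrees(np.arctan2(-M[0,1],M[1,1])))
P=fr(STAND,[-6*.866,0,70-6*.5])[0]; T=P+.0095*M[:,2]; print('to grasp',shift(T))
```

```text
8.3833 [-0.773  0.188  0.567] [0.473 0.233 0.068] 16.433473722881782 -4.69606556342897
to grasp [[ 0.266 -0.071  1.016]]
```

play_rows --targets '[0.25,-0.05,0.5,0,0.25,-0.05,0.95,0,0.25,-0.05,0.95,0]'

```text
t: 8.63
tool_pos: [0.4718, 0.2325, 0.0562]
orientation: [0.116, 2.855, -0.02]
force: [0.4, 0.6, -0.1]
opening: 0.0928
gripper_force: 0.0
```

play_rows --targets '[0,0,0,0,0,0,0,0,0,0,0,0,0,0,0,0,0,0,0,0,0,0,0,0,0,0,0,0,0,0,0,0]' --grip 2.8 --grip_force 40

```text
t: 9.3
tool_pos: [0.4719, 0.2325, 0.0564]
orientation: [0.116, 2.855, -0.02]
force: [0.5, 0.4, -0.1]
opening: 0.0441
gripper_force: 0.0
```

Run:
```python
from h import *
np.set_printoptions(precision=3,suppress=True)
s,M,p=tool(); print(s['t'],s['force'],s['opening'],s['gripper_force'],p)
P=fr(STAND,[-6*.866,0,70-6*.5])[0]; T=P+.0095*M[:,2]; print('to grasp',shift(T))
```

```text
9.3 [ 0.542  0.448 -0.147] 0.04407450390074747 0.0 [0.472 0.232 0.056]
to grasp [[-0.143  0.026 -0.11 ]]
```

play_rows --targets '[-0.1,0,-0.1,0,-0.1,0,-0.1,0,-0.1,0,-0.1,0,-0.1,0,-0.1,0]'

```text
t: 9.63
tool_pos: [0.4727, 0.2324, 0.0578]
orientation: [0.116, 2.854, -0.02]
force: [-1.2, -1.5, 1.7]
opening: 0.0331
gripper_force: 40.0
```

Run:
```python
from h import *
np.set_printoptions(precision=3,suppress=True)
s,M,p=tool(); print(s['t'],s['force'],s['opening'],s['gripper_force'],p,s['q'])
P=fr(STAND,[-6*.866,0,70-6*.5])[0]; T=P+.0095*M[:,2]; print('to grasp',shift(T))
```

```text
9.6333 [-1.154 -1.511  1.73 ] 0.03314492273288768 39.992889761924744 [0.473 0.232 0.058] [ 0.466 -0.147  2.099 -0.183  0.953 -0.935]
to grasp [[-0.028  0.031  0.002]]
```

play_rows --targets '[0,0,-1,0,0,0,-3,0,1,0,-5,0,3,0,-8,0,4,0,-12,0,4,0,-16,0,4,0,-20,0,4,0,-21,0]' --grip_force 50

```text
t: 10.3
tool_pos: [0.376, 0.2425, 0.256]
orientation: [0.116, 2.847, -0.011]
force: [1.1, 0.1, -0.3]
opening: 0.0326
gripper_force: 50.0
```

```bash
cat >> h.py <<'E'
AX0=None
def cellax():  # cell axis in tool frame, stored at grasp
    M=R.from_rotvec([.116,2.854,-.02]).as_matrix(); t=-.08
    return M.T@np.array([.866*np.cos(t),.866*np.sin(t),.5])
E
python3 - <<'E'
from h import *
np.set_printoptions(precision=3,suppress=True)
s,M,p=tool(); print(s['t'],s['force'],s['opening'],s['gripper_force'],p,s['q'])
a=cellax(); print(a)
for w in range(-20,21,2):
    Mw=M@R.from_rotvec([0,0,np.radians(w)]).as_matrix(); v=Mw@a; print(w,np.degrees([np.arctan2(v[1],v[0]),np.arcsin(v[2])]), end=';')
i=cv2.imread('pics/w3.png')
P=fr(BAY,[0,0,0])[0]; print('\n',shift(np.array([[P[0]-.16,P[1],.30],[P[0]-.16,0.02,.30]])))
E
```

```text
10.3 [ 1.12   0.11  -0.302] 0.03258729473104126 49.992515444755554 [0.376 0.242 0.256] [ 0.611 -0.554  2.04  -0.184  1.428 -0.874]
[-0.972  0.    -0.236]
-20 [17.676 29.368];-18 [15.455 29.568];-16 [13.228 29.748];-14 [10.995 29.906];-12 [ 8.757 30.043];-10 [ 6.515 30.157];-8 [ 4.268 30.249];-6 [ 2.019 30.319];-4 [-0.232 30.366];-2 [-2.485 30.391];0 [-4.738 30.393];2 [-6.991 30.372];4 [-9.243 30.329];6 [-11.493  30.263];8 [-13.74   30.175];10 [-15.983  30.065];12 [-18.222  29.932];14 [-20.456  29.778];16 [-22.684  29.602];18 [-24.906  29.405];20 [-27.121  29.187];
 [[ -2.237 -44.197  -4.115]
 [ -0.525 -22.368  -4.535]]
```

play_rows --targets '[-1,-30,-4,-11.7,-1,-30,-4,-11.7,-1,-30,-4,-11.7,-1,-30,-4,-11.7,-1,-30,-4,-11.7,-1,-30,-4,-11.7,-1,-30,-4,-11.7,-1,-30,-4,-11.7]'

```text
t: 10.97
tool_pos: [0.3613, -0.0578, 0.2916]
orientation: [-0.177, 2.865, -0.058]
force: [1.1, -1.2, -0.4]
opening: 0.033
gripper_force: 50.0
```

Run:
```python
from h import *
np.set_printoptions(precision=3,suppress=True)
s,M,p=tool(); print(s['t'],s['force'],s['opening'],p,s['q'])
P=fr(BAY,[0,0,0])[0]; print(shift(np.array([[P[0]-.06,P[1]-.01,.26],[P[0]-.1,P[1],.30]])))
v=M@cellax();print(np.degrees([np.arctan2(v[1],v[0]),np.arcsin(v[2])]))
```

```text
10.9667 [ 1.054 -1.244 -0.409] 0.033013852144571414 [ 0.361 -0.058  0.292] [-0.382 -0.893  2.162  0.079  1.61  -2.063]
[[ -5.738 -15.846   5.779]
 [ -3.097 -14.615   0.828]]
[ 8.432 28.938]
```

play_rows --targets '[-3,-4,0,0,-4,-8,0,0,-4,-12,0,0,-4,-14.8,0,0,-4,-14.8,0,0,-4,-14.8,0,0]'

```text
t: 11.47
tool_pos: [0.4162, -0.1994, 0.3094]
orientation: [-0.171, 2.868, -0.056]
force: [-0.5, 0.8, -1.3]
opening: 0.0331
gripper_force: 50.0
```

Run:
```python
from h import *
np.set_printoptions(precision=3,suppress=True)
c=snap('wrist','w4')
s,M,p=tool(); print(s['t'],s['force'],s['opening'],p,s['q'])
v=M@cellax();print(np.degrees([np.arctan2(v[1],v[0]),np.arcsin(v[2])]))
print(proj(c,fr(BAY,[[-58,-52,46],[-58,52,46],[56,-52,46],[56,52,46],[46,0,46]])))
crop('w4',180,60,440,260,3,'c4')
```

```text
11.5167 [-0.126 -0.372 -0.758] 0.032590651489214556 [ 0.416 -0.198  0.31 ] [-0.681 -0.543  1.933  0.152  1.527 -2.363]
[ 8.246 28.839]
[[286.276 135.586]
 [365.955 134.474]
 [293.194 208.884]
 [363.696 208.906]
 [328.021 203.113]]
```

View pics/c4.png

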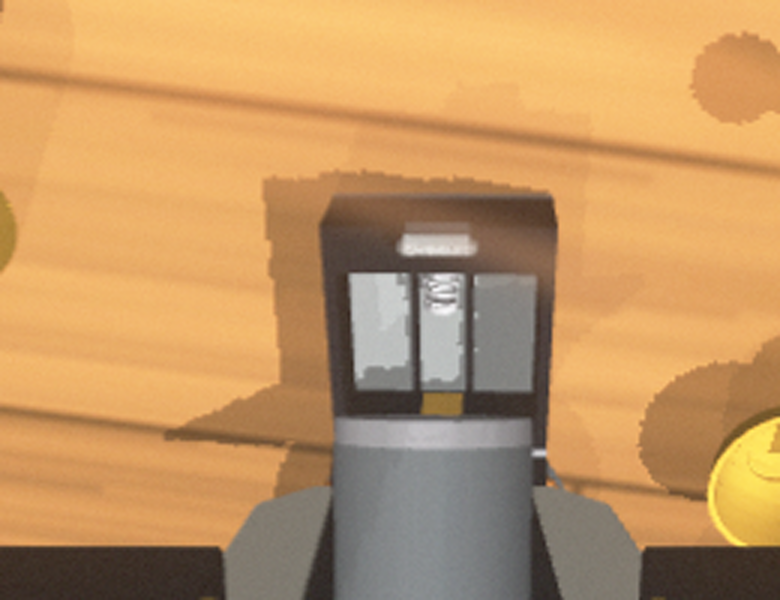

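The bay's spring end now shows clearly: outer base corners at crop (330,197) and (552,195), wall-top corners at (320,222) and (557,222), the inner far floor edge at row 390, and the contact strip centred at column 442. The cell is held with its flat end at rows 417–447.

Run:
```python
from h import *
from scipy.optimize import least_squares
np.set_printoptions(precision=4,suppress=True)
c=load('w4'); q=lambda x,y:(180+x/3,60+y/3)
L=np.array([[-58,-52,0],[-58,52,0],[-58,-52,46],[-58,52,46],[46,-46,6],[46,46,6],[-36,0,46],[-48,-14,59],[-48,14,59]])
uv=np.array([q(331,197),q(551,195),q(320,222),q(557,222),q(356,391),q(534,391),q(440,271),q(399,248),q(477,248)])
f=lambda p:(proj(c,fr(p,L))-uv).ravel()
r=least_squares(f,BAY,loss='soft_l1'); print(r.x,'\n',f(r.x).reshape(-1,2)); print(np.round(f(BAY).reshape(-1,2),2))
print('px/mm',proj(c,fr(BAY,[[0,0,20],[10,0,20]])))
# cell flat end top edge in tool frame check: pixels of flat face
s,M,p=tool()
a=M@cellax()
for rel in (24.75,):
    G=p-.0095*M[:,2]; F=G-a*rel/1e3; up=np.cross(a,M[:,1]); up*=np.sign(up[2])*.017
    print((proj(c,[F+up,F-up,F+M[:,1]*.017,F-M[:,1]*.017])-[180,60])*3)
```

```text
[ 0.5094 -0.1999  0.1341] 
 [[ 0.7474 -1.9604]
 [ 0.3036 -1.6279]
 [-0.5502  0.6179]
 [ 0.2132  0.3999]
 [ 0.3415 -1.2107]
 [-0.206  -0.8032]
 [-0.629  -0.116 ]
 [ 1.4852  2.7162]
 [-2.6941  2.698 ]]
[[ 0.89 -1.06]
 [ 0.37 -1.56]
 [-0.39  1.59]
 [ 0.29  0.47]
 [ 1.24 -0.51]
 [ 0.65 -0.7 ]
 [-0.35  0.38]
 [ 1.68  3.36]
 [-2.52  3.1 ]]
px/mm [[327.9099 166.8642]
 [328.0991 173.0237]]
[[441.3887 420.12  ]
 [439.6703 413.3537]
 [539.3096 416.2175]
 [341.5687 416.5556]]
```

```bash
sed -i 's/BAY=(.*$/BAY=(.5094,-.1988,.138)/' h.py
cat >> h.py <<'E'
def G(xf,zf,th,d=24.75):  # TCP (world) for flat centre (xf,zf mm), cell angle th deg in bay
    s,M,p=tool(); t=np.radians(th)
    return fr(BAY,[xf+d*np.cos(t),0,zf+d*np.sin(t)])[0]+.0095*M[:,2]
def flat(th=29.5):  # inferred flat centre from the tcp
    s,M,p=tool(); t=np.radians(th); g=p-.0095*M[:,2]-[BAY[0],BAY[1],0]; c,n=np.cos(BAY[2]),np.sin(BAY[2])
    return np.array([c*g[0]+n*g[1],-n*g[0]+c*g[1],g[2]])*1e3-[24.75*np.cos(t),0,24.75*np.sin(t)]
def rep(*T):
    np.set_printoptions(precision=3,suppress=True)
    s,M,p=tool(); v=M@cellax(); c,n=np.cos(BAY[2]),np.sin(BAY[2]); F=s['force']
    print('t',s['t'],'Fbay',[round(x,1) for x in (c*F[0]+n*F[1],-n*F[0]+c*F[1],F[2])],'op',s['opening'],s['gripper_force'],'az/el',np.degrees([np.arctan2(v[1],v[0]),np.arcsin(v[2])]),'flat',flat(),'tilt',np.degrees(np.arccos(-M[2,2])))
    if T: print(np.round(shift(np.array(T)),2))
E
python3 - <<'E'
from h import *
rep(G(-9,98,29.5),G(-9,38,29.5),G(-27.5,38,29.5),G(-27,34,29.5),G(-20.3,21,29.5))
E
```

```text
t 11.5167 Fbay [np.float64(-0.2), np.float64(-0.4), np.float64(-0.8)] op 0.032590651489214556 49.99001383781433 az/el [ 8.246 28.839] flat [-116.109   13.95   306.622] tilt 15.550721300527464
[[-4.87 -0.   22.98]
 [-3.29  0.32 28.76]
 [-1.51  0.28 28.28]
 [-1.45  0.3  28.68]
 [-1.76  0.39 30.1 ]]
```

play_rows --targets '[-2,0,4,0,-4,0,8,0,-4.9,0,12,0,-4.9,0,16,0,-4.9,0,19.5,0,-4.9,0,22,0,-4.9,0,23,0,-4.9,0,23,0]'

```text
t: 12.18
tool_pos: [0.524, -0.1945, 0.0988]
orientation: [-0.18, 2.87, -0.053]
force: [-0.5, -0.4, -1.2]
opening: 0.033
gripper_force: 50.0
```

Run:
```python
from h import *
rep(G(-9,98,29.5),G(-9,38,29.5),G(-27.5,38,29.5),G(-27,34,29.5),G(-20.3,21,29.5))
```

```text
t 12.1833 Fbay [np.float64(-0.5), np.float64(-0.3), np.float64(-1.2)] op 0.0329942849463146 49.99011218547821 az/el [ 8.422 28.674] flat [-8.945  2.782 95.797] tilt 15.366453433185942
[[-0.05 -0.29 -0.2 ]
 [ 1.5   0.03  5.59]
 [ 3.29 -0.01  5.11]
 [ 3.35  0.01  5.51]
 [ 3.04  0.09  6.93]]
```

play_rows --targets '[0.5,0,2,0,1.1,0,4,0,1.5,0,5.3,0,1.5,0,5.5,0,1.5,0,5.5,0,1.5,0,5.5,0]'

```text
t: 12.68
tool_pos: [0.5274, -0.2008, 0.0476]
orientation: [-0.177, 2.863, -0.06]
force: [-0.1, -0.1, -0.9]
opening: 0.033
gripper_force: 50.0
```

Run:
```python
from h import *
rep(G(-27.5,38,28.7),G(-27,34,28.7),G(-20.3,21,28.7))
```

```text
t 12.6833 Fbay [np.float64(-0.1), np.float64(-0.1), np.float64(-0.9)] op 0.03303716957034706 49.99004781246185 az/el [ 8.479 29.067] flat [-6.516 -3.914 44.552] tilt 15.821576572635369
[[2.19 0.38 0.08]
 [2.25 0.41 0.48]
 [1.95 0.5  1.91]]
```

play_rows --targets '[0.4,0.35,0.55,0,0.4,0.35,0.55,0,0.4,0.35,0.55,0,0.4,0.35,0.55,0]'

```text
t: 13.02
tool_pos: [0.5237, -0.1976, 0.0394]
orientation: [-0.177, 2.864, -0.059]
force: [-2.0, 1.5, 5.3]
opening: 0.0332
gripper_force: 50.0
```

Run:
```python
from h import *
rep(G(-27.5,38,28.7),G(-27,34,28.7),G(-20.3,21,28.7))
```

```text
t 13.0167 Fbay [np.float64(-1.8), np.float64(1.8), np.float64(5.3)] op 0.0332190054576054 49.990493059158325 az/el [ 8.434 28.973] flat [-9.674 -0.229 36.345] tilt 15.713014234237152
[[ 1.67 -0.02 -0.6 ]
 [ 1.72 -0.   -0.2 ]
 [ 1.42  0.09  1.23]]
```

play_rows --targets '[0,0,-0.3,0,0.4,0,-0.5,0,0.8,0,-0.6,0,0.8,0,-0.6,0]' --grip_force 60

```text
t: 13.35
tool_pos: [0.5137, -0.1985, 0.0422]
orientation: [-0.176, 2.865, -0.058]
force: [3.1, 1.1, 0.6]
opening: 0.0325
gripper_force: 60.0
```

Run:
```python
from h import *
rep(G(-27.5,38,28.7),G(-27,34,28.7),G(-20.3,21,28.7))
c=snap('side','s2'); i=cv2.resize(cv2.imread('pics/s2.png')[130:230,280:400],None,fx=6,fy=6,interpolation=cv2.INTER_CUBIC); cv2.imwrite('pics/c5.png',i)
```

```text
t 13.35 Fbay [np.float64(3.2), np.float64(0.7), np.float64(0.6)] op 0.03249056392050269 59.986204504966736 az/el [ 8.393 28.945] flat [-19.755   0.301  39.153] tilt 15.679559513887426
[[ 0.77 -0.04 -0.06]
 [ 0.83 -0.02  0.34]
 [ 0.52  0.07  1.77]]
```

View pics/c5.png

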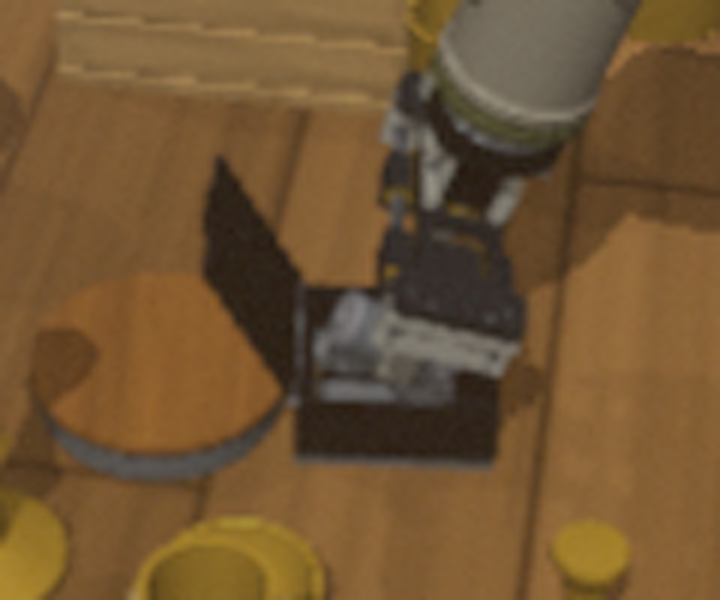

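The side crop shows the cell held inside the bay, nub up towards the hinge, flat end towards the spring, and the lid open. The 3.2 N reading agrees with the predicted spring compression.

play_rows --targets '[0.4,0,0,0,0.75,0,0,0,0.75,0,0,0,0.75,0,0,0]'

```text
t: 13.73
tool_pos: [0.5081, -0.1997, 0.0413]
orientation: [-0.176, 2.862, -0.059]
force: [5.2, 2.3, 3.6]
opening: 0.0329
gripper_force: 60.0
```

Run:
```python
from h import *
rep(G(-27,34,28.7),G(-24,28,28.7),G(-20.5,21,28.7))
```

```text
t 13.7333 Fbay [np.float64(5.5), np.float64(1.6), np.float64(3.6)] op 0.032932687692559436 59.9895304441452 az/el [ 8.424 29.085] flat [-25.511  -0.089  38.295] tilt 15.828492481570947
[[ 0.25  0.03  0.41]
 [ 0.12  0.07  1.06]
 [-0.03  0.12  1.83]]
```

play_rows --targets '[0.15,0,0.25,0,0.25,0.05,0.45,0,0.2,0.05,0.75,0,0.15,0.07,1.0,0,0.15,0.07,1.05,0,0.15,0.07,1.05,0]'

```text
t: 14.23
tool_pos: [0.511, -0.2006, 0.0323]
orientation: [-0.176, 2.859, -0.063]
force: [6.8, -0.8, 7.6]
opening: 0.033
gripper_force: 60.0
```

Run:
```python
from h import *
rep(G(-24,28,28.7),G(-20.5,21,28.7))
```

```text
t 14.2333 Fbay [np.float64(6.6), np.float64(-1.7), np.float64(7.6)] op 0.03304711499837015 59.98979687690735 az/el [ 8.512 29.236] flat [-22.734  -1.376  29.246] tilt 16.013134707510922
[[ 0.15  0.14  0.11]
 [-0.    0.19  0.88]]
```

play_rows --targets '[0.3,0.1,-0.05,0,0.4,0.1,0,0,0.4,0.1,0,0]'

```text
t: 14.48
tool_pos: [0.5079, -0.2008, 0.0322]
orientation: [-0.176, 2.857, -0.065]
force: [8.3, -0.6, 10.0]
opening: 0.0329
gripper_force: 60.0
```

Run:
```python
from h import *
rep(G(-24,28,28.7),G(-24,25,28.7),G(-21.5,21,28.7))
```

```text
t 14.4833 Fbay [np.float64(8.1), np.float64(-1.7), np.float64(10.0)] op 0.03287745499071089 59.983906745910645 az/el [ 8.548 29.343] flat [-25.87   -1.157  29.096] tilt 16.1395974636176
[[-0.16  0.13  0.18]
 [-0.08  0.15  0.47]
 [-0.21  0.18  0.92]]
```

play_rows --targets '[-0.1,0.1,0.25,0,-0.1,0.15,0.5,0,-0.1,0.15,0.5,0]'

```text
t: 14.73
tool_pos: [0.5098, -0.199, 0.027]
orientation: [-0.176, 2.858, -0.064]
force: [9.0, -2.0, 5.5]
opening: 0.033
gripper_force: 60.0
```

Run:
```python
from h import *
rep(G(-24,25,28.7),G(-21.5,21,28.7))
c=snap('side','s3');w=snap('wrist','w5')
a=cv2.resize(cv2.imread('pics/s3.png')[160:210,320:380],None,fx=6.6,fy=6.6,interpolation=cv2.INTER_CUBIC)
b=cv2.resize(cv2.imread('pics/w5.png')[60:310,170:470],(396,330),interpolation=cv2.INTER_CUBIC)
cv2.imwrite('pics/c6.png',np.hstack([a,b]))
```

```text
t 14.7333 Fbay [np.float64(8.6), np.float64(-3.2), np.float64(5.5)] op 0.03298715294897971 59.983232617378235 az/el [ 8.542 29.298] flat [-23.723   0.369  23.906] tilt 16.088076259123753
[[-0.01 -0.04 -0.08]
 [-0.14 -0.01  0.38]]
```

View pics/c6.png

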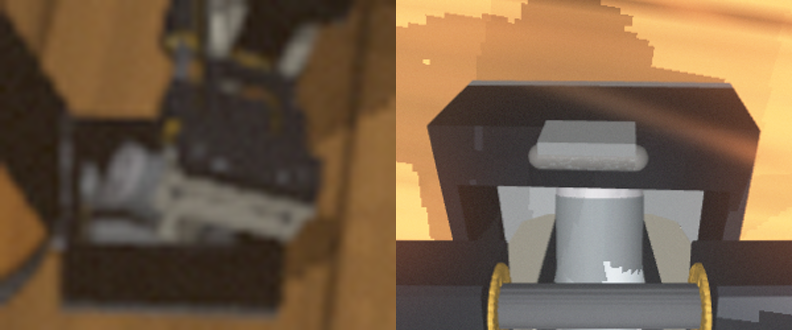

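The side half shows the cell's nub by the contact end. The wrist half shows the cell centred on the spring behind the catch, with the spring pressed about 17 mm. Next is the swing, with a lighter grip so the cell can pivot between the pads.

Run:
```python
from h import *
s,M,p=tool()
T=[fr(BAY,[x-.9,0,z])[0]+.0095*M[:,2] for x,z in ((1.4,33.1),(.5,30.4),(-.2,27),(-1.2,23),(9,22.5))]
rep(*T)
```

```text
t 14.8333 Fbay [np.float64(9.2), np.float64(-3.0), np.float64(4.4)] op 0.032760070485618076 59.983161091804504 az/el [ 8.532 29.272] flat [-23.999   0.468  23.694] tilt 16.058633905067666
[[-0.21 -0.02  0.35]
 [-0.05 -0.01  0.59]
 [ 0.11  0.01  0.89]
 [ 0.31  0.03  1.25]
 [-0.66  0.06  1.57]]
```

play_rows --targets '[-0.1,0,0.15,0,-0.18,0,0.35,0,-0.12,0,0.47,0,-0.05,0,0.59,0,-0.05,0,0.59,0]' --grip_force 25

```text
t: 15.25
tool_pos: [0.5108, -0.1987, 0.0204]
orientation: [-0.176, 2.86, -0.063]
force: [6.9, -0.3, 5.1]
opening: 0.0335
gripper_force: 25.0
```

Run:
```python
from h import *
s,M,p=tool()
T=[fr(BAY,[x-.9,0,z])[0]+.0095*M[:,2] for x,z in ((-.2,27),(-1.2,23),(9,22.5))]
rep(*T)
```

```text
t 15.25 Fbay [np.float64(6.8), np.float64(-1.2), np.float64(5.1)] op 0.033546761001973284 25.00410944223404 az/el [ 8.512 29.187] flat [-22.666   0.513  17.382] tilt 15.964440662907315
[[ 0.07 -0.04  0.25]
 [ 0.27 -0.01  0.61]
 [-0.7   0.01  0.93]]
```

play_rows --targets '[0.1,0,0.15,0,0.2,0,0.3,0,0.3,0,0.45,0,0.35,0,0.6,0,0.35,0,0.62,0,0.35,0,0.62,0]'

```text
t: 15.75
tool_pos: [0.5097, -0.1993, 0.0142]
orientation: [-0.176, 2.859, -0.063]
force: [6.6, -0.3, 7.4]
opening: 0.0334
gripper_force: 25.0
```

Run:
```python
from h import *
s,M,p=tool()
T=[fr(BAY,[x-.9,0,z])[0]+.0095*M[:,2] for x,z in ((-1.2,23),(9,22.5))]
rep(*T); print(p)
c=snap('side','s4');w=snap('wrist','w6')
a=cv2.resize(cv2.imread('pics/s4.png')[160:210,320:380],None,fx=6.6,fy=6.6,interpolation=cv2.INTER_CUBIC)
b=cv2.resize(cv2.imread('pics/w6.png')[60:310,170:470],(396,330),interpolation=cv2.INTER_CUBIC)
cv2.imwrite('pics/c7.png',np.hstack([a,b]))
```

```text
t 15.75 Fbay [np.float64(6.5), np.float64(-1.2), np.float64(7.4)] op 0.03342338325799819 25.002699494361877 az/el [ 8.509 29.247] flat [-23.834   0.063  11.134] tilt 16.02421639305336
[[-0.01 -0.    0.04]
 [-0.98  0.02  0.36]]
[ 0.51  -0.199  0.014]
```

View pics/c7.png

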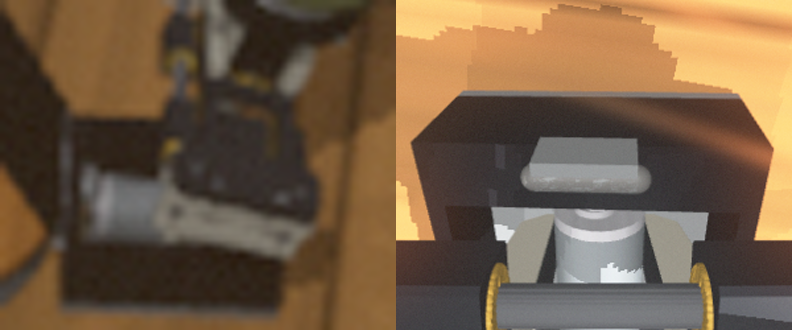

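The side half shows the cell lying level with its nub under the lip. Now I'll slide it against the contact.

play_rows --targets '[-0.25,0,0.06,0,-0.5,0,0.14,0,-0.7,0,0.2,0,-0.85,0,0.25,0,-0.85,0,0.25,0]'

```text
t: 16.27
tool_pos: [0.5155, -0.1987, 0.0125]
orientation: [-0.177, 2.865, -0.062]
force: [-9.1, -5.8, 14.7]
opening: 0.0337
gripper_force: 25.0
```

Run:
```python
from h import *
s,M,p=tool()
rep(fr(BAY,[8,0,22.5])[0]+.0095*M[:,2]); print(p)
```

```text
t 16.2667 Fbay [np.float64(-9.8), np.float64(-4.5), np.float64(14.7)] op 0.033701184756808646 24.9920055270195 az/el [ 8.506 28.89 ] flat [-17.972  -0.138   9.412] tilt 15.664726809836145
[[-0.45  0.02  0.03]]
[ 0.516 -0.199  0.012]
```

play_rows --targets '[0.1,0,-0.1,0,0.1,0,-0.1,0,0.1,0,-0.1,0,0.1,0,-0.1,0]' --grip 4.6

```text
t: 16.6
tool_pos: [0.5135, -0.1963, 0.0111]
orientation: [-0.176, 2.867, -0.057]
force: [-0.1, -0.7, -0.1]
opening: 0.0455
gripper_force: 0.0
```

play_rows --targets '[0,0,-2,0,0,0,-4,0,0,0,-7,0,0,0,-10,0,0,0,-14,0,0,0,-18,0,0,0,-18,0]'

```text
t: 17.18
tool_pos: [0.4682, -0.1945, 0.1942]
orientation: [-0.177, 2.856, -0.068]
force: [1.6, -0.7, 1.4]
opening: 0.0461
gripper_force: 0.0
```

Run:
```python
from h import *
s,M,p=tool(); rep(); print(p,s['q'])
c=snap('side','s5');w=snap('wrist','w7')
a=cv2.resize(cv2.imread('pics/s5.png')[135:215,300:380],(400,400),interpolation=cv2.INTER_CUBIC)
b=cv2.resize(cv2.imread('pics/w7.png')[60:310,195:445],(400,400),interpolation=cv2.INTER_CUBIC)
cv2.imwrite('pics/c8.png',np.hstack([a,b]))
for nm,L in dict(flat=[-15.5,0,23],nub=[46,0,23],edge21=[56+102*.505,0,49+102*.863],edge20=[56+102*.416,0,49+102*.909],edge22=[56+102*.588,0,49+102*.808]).items(): 
  print(nm,(proj(c,fr(BAY,L))-[300,135])*5,(proj(w,fr(BAY,L))-[195,60])*1.6)
```

```text
t 17.1833 Fbay [np.float64(1.5), np.float64(-0.9), np.float64(1.4)] op 0.04610895628425764 0.0 az/el [ 8.659 29.404] flat [-64.326  10.556 191.163] tilt 16.230364119288804
[ 0.468 -0.195  0.194] [-0.594 -0.4    2.043  0.139  1.25  -2.316]
flat [[252.937 288.406]] [[207.549 153.725]]
nub [[164.517 286.251]] [[209.449 234.315]]
edge21 [[ 73.44  156.292]] [[200.475 430.755]]
edge20 [[ 87.202 150.988]] [[199.417 427.466]]
edge22 [[ 60.718 162.676]] [[201.55  431.871]]
```

View pics/c8.png

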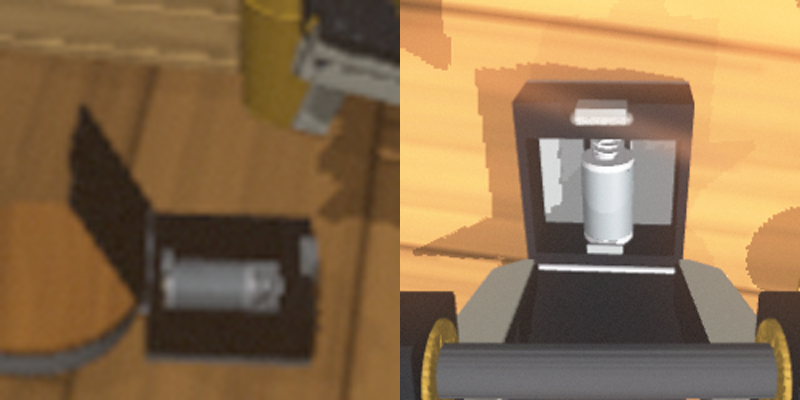

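Both views show the cell level on the rails, flat end on the spring and nub under the lip. The lid leans back at about 2.1 rad. My picture allowance is used up, in fact slightly exceeded, so the lid goes by numbers and force. First I'll check where the tall candlestick stands.

```bash
cat >> h.py <<'E'
def B(x,z,y=0): return fr(BAY,[x,y,z])[0]
def tcpbay():
    s,M,p=tool(); c,n=np.cos(BAY[2]),np.sin(BAY[2]); g=p-[BAY[0],BAY[1],0]; return np.array([c*g[0]+n*g[1],-n*g[0]+c*g[1],g[2]])*1e3
E
python3 - <<'E'
from h import *
rep(B(30,215),B(150,215),B(145,105)); print(tcpbay())
print('tall',atz(load('side0'),[(275,223)],[0.0]),'top',atz(load('side0'),[(271,175)],[.21]), atz(load('scene0'),[(322,260)],[0.0]), atz(load('scene0'),[(321,217)],[.21]))
E
```

```text
t 17.2833 Fbay [np.float64(-0.5), np.float64(-0.7), np.float64(0.2)] op 0.0461403873654769 0.0 az/el [ 8.494 29.097] flat [-65.533  11.92  184.544] tilt 15.864288486945156
[[ -7.63  -1.13  -0.66]
 [-19.19  -0.86   2.53]
 [-15.77  -0.22  12.98]]
[-41.465  11.323 187.593]
tall [[ 0.723 -0.037  0.   ]] top [[ 0.715 -0.034  0.21 ]] [[ 0.711 -0.035  0.   ]] [[ 0.725 -0.041  0.21 ]]
```

play_rows --targets '[-3,-1.1,-1,0,-7,-1.5,-0.6,0,-11,-2,0.5,0,-15,-2,1.4,0,-18.5,-2,2.4,0,-18.5,-2,2.4,0,-18.5,-2,2.4,0,-18.5,-2,2.4,0]' --grip 0 --grip_force 20

```text
t: 17.95
tool_pos: [0.6504, -0.189, 0.2089]
orientation: [-0.178, 2.87, -0.055]
force: [-0.8, -0.1, 0.4]
opening: 0.0011
gripper_force: 0.0
```

Run:
```python
from h import *
rep(B(142,105,-8),B(110,105,-5),B(80,105)); print(tcpbay())
```

```text
t 17.95 Fbay [np.float64(-0.8), np.float64(0.0), np.float64(0.4)] op 0.0010686520454902882 0.0 az/el [ 8.379 28.677] flat [117.     -9.113 205.871] tilt 15.38605267691967
[[ 2.6   0.73 10.03]
 [ 5.7   0.96  9.19]
 [ 8.6   1.39  8.38]]
[141.002  -9.66  208.899]
```

play_rows --targets '[0.8,0.2,3,0,1.6,0.5,6,0,2.4,0.7,9,0,2.6,0.7,9.9,0,2.6,0.7,9.9,0,2.6,0.7,9.9,0]'

```text
t: 18.45
tool_pos: [0.6521, -0.1887, 0.1103]
orientation: [-0.176, 2.865, -0.058]
force: [0.9, -0.4, 0.9]
opening: 0.0008
gripper_force: 0.0
```

Run:
```python
from h import *
rep(B(142,105,-3),B(100,105),B(48,105),B(20,105),B(0,95),B(-15,80)); print(tcpbay())
```

```text
t 18.45 Fbay [np.float64(0.9), np.float64(-0.6), np.float64(0.9)] op 0.0008149490891106006 0.0 az/el [ 8.369 28.92 ] flat [118.644  -9.054 107.252] tilt 15.65323748192507
[[ 0.21  0.69  0.45]
 [ 4.26  0.89 -0.67]
 [ 9.28  0.77 -2.04]
 [11.98  0.71 -2.78]
 [14.17  0.72 -2.34]
 [16.02  0.77 -1.29]]
[142.684  -9.625 110.292]
```

play_rows --targets '[1.5,0.3,0,0,3,0.6,-0.3,0,4.5,0.8,-0.7,0,6,0.8,-1.1,0,7.3,0.8,-1.5,0,8.5,0.8,-1.8,0,9.3,0.8,-2,0,9.3,0.8,-2,0]'

```text
t: 19.12
tool_pos: [0.5575, -0.1927, 0.1064]
orientation: [-0.175, 2.863, -0.061]
force: [-1.4, -0.3, -0.5]
opening: 0.0003
gripper_force: 0.0
```

Run:
```python
from h import *
rep(B(20,105),B(0,95),B(-15,80),B(-30,66)); print(tcpbay())
```

```text
t 19.1167 Fbay [np.float64(-1.4), np.float64(-0.1), np.float64(-0.5)] op 0.0003196977166496093 0.0 az/el [ 8.433 29.074] flat [ 24.399   0.024 103.321] tilt 15.832983490660204
[[ 2.78 -0.   -0.63]
 [ 4.97  0.01 -0.2 ]
 [ 6.82  0.06  0.85]
 [ 8.64  0.11  1.8 ]]
[ 48.463  -0.568 106.369]
```

play_rows --targets '[1.2,0,-0.3,0,2.5,0,-0.55,0,3.7,0,-0.45,0,4.97,0,-0.2,0,5.9,0,0.3,0,6.8,0,0.8,0,7.8,0.05,1.2,0,7.8,0.05,1.2,0]'

```text
t: 19.78
tool_pos: [0.4838, -0.2007, 0.0695]
orientation: [-0.176, 2.868, -0.056]
force: [-0.9, 1.0, -0.6]
opening: 0.0005
gripper_force: 0.0
```

Run:
```python
from h import *
rep(B(-36,72),B(-36,62),B(-36,54)); print(tcpbay())
c=snap('side','s6'); print((proj(c,fr(BAY,[[-47,-52,52],[-47,52,52],[-38,52,80]]))))
i=c['image']; print(i[170:206:3,325:370:4].mean(2).astype(int))
```

```text
t 19.7833 Fbay [np.float64(-0.7), np.float64(1.1), np.float64(-0.6)] op 0.0005277855720534733 0.0 az/el [ 8.327 28.766] flat [-49.606   2.205  66.427] tilt 15.4763976179514
[[ 0.94 -0.2  -0.51]
 [ 1.2  -0.15  0.46]
 [ 1.41 -0.1   1.23]]
[-25.591   1.653  69.459]
[[359.716 176.818]
 [360.727 197.17 ]
 [358.558 190.904]]
[[ 71  93  94  94 100  96  91  92  48  49  48  50]
 [ 84  93  98  91  97  99  91  94  49  50  42  50]
 [ 90 112  57  52  38  38  76  87  82  44  45  49]
 [ 93 124  38  71  38  36  87 120  98 111 119  91]
 [ 88 127  37  86  41  37  87 115 109 120 120 121]
 [ 89 118  37  84  39  36  90  38  39  55  77 105]
 [ 87 121  37  88  36  40  89  39  35  51  68  64]
 [ 87 115  41  89  37  37  89  41  39  38  62  60]
 [ 91 112  39  59  38  41  48  41  42  42  76  54]
 [ 63  75  36  38  38  40  48  48  35  38  90  82]
 [ 59  51  35  35  37  32  34  34  35  37  90  78]
 [ 91  49  37  33  34  34  33  35  36  36  87  71]]
```

play_rows --targets '[0.9,-0.15,-0.1,0,1.1,-0.15,0.1,0,1.2,-0.15,0.46,0,1.2,-0.15,0.46,0]'

```text
t: 20.17
tool_pos: [0.4764, -0.2049, 0.0646]
orientation: [-0.176, 2.864, -0.059]
force: [-0.9, 0.9, 4.1]
opening: 0.0008
gripper_force: 2.0
```

Run:
```python
from h import *
rep(B(-36,58),B(-36,54),B(-36,52)); print(tcpbay())
```

```text
t 20.1667 Fbay [np.float64(-0.8), np.float64(1.0), np.float64(4.1)] op 0.0007769212774685257 1.9744978127528157 az/el [ 8.412 28.993] flat [-57.554  -0.897  61.536] tilt 15.736301875492668
[[0.42 0.18 0.56]
 [0.52 0.2  0.94]
 [0.58 0.21 1.14]]
[-33.502  -1.476  64.58 ]
```

play_rows --targets '[0.3,0.1,0.3,0,0.4,0.15,0.6,0,0.5,0.15,0.9,0,0.5,0.15,1.0,0,0.5,0.15,1.0,0]'

```text
t: 20.58
tool_pos: [0.4743, -0.2043, 0.0537]
orientation: [-0.176, 2.864, -0.059]
force: [-0.0, -0.5, 7.0]
opening: 0.0006
gripper_force: 3.0
```

Run:
```python
from h import *
rep(B(-36,53),B(-36,51)); print(tcpbay())
```

```text
t 20.5833 Fbay [np.float64(-0.1), np.float64(-0.5), np.float64(7.0)] op 0.000634829670138433 2.9959915097185785 az/el [ 8.439 28.984] flat [-59.563  -0.005  50.638] tilt 15.7297678446318
[[0.07 0.06 0.05]
 [0.12 0.07 0.24]]
[-35.513  -0.585  53.682]
```

play_rows --targets '[0.05,0,0.15,0,0.1,0,0.3,0,0.1,0,0.3,0]'

```text
t: 20.83
tool_pos: [0.4751, -0.2048, 0.0528]
orientation: [-0.177, 2.863, -0.06]
force: [-9.4, 5.0, 24.3]
opening: 0.0006
gripper_force: 12.8
```

Run:
```python
from h import *
rep(); print(tcpbay())
```

```text
t 20.8333 Fbay [np.float64(-8.6), np.float64(6.2), np.float64(24.3)] op 0.0006155399453456416 12.756458712683525 az/el [ 8.487 29.067] flat [-58.89  -0.66  49.74] tilt 15.821095878304702
[-34.825  -1.245  52.788]
```

play_rows --targets '[0,0,-1,0,0,0,-2.5,0,0,0,-3,0,0,0,-3,0]'

```text
t: 21.17
tool_pos: [0.4658, -0.2037, 0.0798]
orientation: [-0.176, 2.864, -0.06]
force: [0.6, -0.4, 0.0]
opening: 0.0002
gripper_force: 0.0
```

Run:
```python
from h import *
rep(B(-33,57.5),B(-33,56.5)); print(tcpbay())
```

```text
t 21.1667 Fbay [np.float64(0.6), np.float64(-0.5), np.float64(0.0)] op 0.00023805954409780622 0.0 az/el [ 8.441 28.989] flat [-67.907   1.738  76.761] tilt 15.736605756911448
[[-0.46  0.04  2.44]
 [-0.43  0.04  2.54]]
[-43.856   1.157  79.805]
```

play_rows --targets '[-0.5,0,0.8,0,-0.5,0,1.6,0,-0.5,0,2.2,0,-0.45,0,2.4,0,-0.45,0,2.4,0]'

```text
t: 21.58
tool_pos: [0.475, -0.2025, 0.055]
orientation: [-0.177, 2.868, -0.055]
force: [1.1, -0.3, 0.3]
opening: 0.0005
gripper_force: 0.0
```

Run:
```python
from h import *
rep(); print(tcpbay())
```

```text
t 21.5833 Fbay [np.float64(1.1), np.float64(-0.5), np.float64(0.3)] op 0.00045383939726214363 0.0 az/el [ 8.348 28.784] flat [-58.595   1.613  51.943] tilt 15.493044828213689
[-34.577   1.063  54.976]
```

The finger reaches z = 55 mm over the lid's edge with no force, where an unlatched lid would have met it at about 64 mm. The lid is latched, so I'll retreat.

play_rows --targets '[0,0,-2,0,0,0,-5,0,0,0,-9,0,0,0,-12,0,0,0,-15,0,0,0,-15,0,0,0,-15,0,0,0,-15,0]'

```text
t: 22.25
tool_pos: [0.4355, -0.1997, 0.2006]
orientation: [-0.176, 2.866, -0.058]
force: [-0.8, -0.3, -0.6]
opening: 0.0004
gripper_force: 0.0
```

Run:
```python
from h import *
s=read_state(); print(s['t'],s['tool_pos'],s['force'],abs(s['dq']).max()); print(workorder.close_job())
```

```text
22.25 [ 0.43549201 -0.19968541  0.20059292] [-0.8338219  -0.34301633 -0.59899436] 0.0247868898367701
the job is handed in; nothing more can be done
None
```

The job is handed in at 22.3 s: the last pictures showed the cell level in the bay (flat end on the spring, nub under the lip), and the lid clicked shut, confirmed by a force touch test only because I had already viewed 11 pictures against the limit of 10; no brassware was knowingly touched.

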